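Find the balance point of a coat rail and clip it there

TASK

The coat rail on the balancing stand will hang under the stairs from one hanger clip, so its balance point has to be found: slide the rail along over the ridge until it tips off the low rest, and leave it balanced level on the flat ridge alone, untouched. Then mark the balance point by setting the hanger clip astride the rail, right above the ridge, so that the rail still balances with the clip on it. Handle everything gently: close the gripper softly, never press the rail hard onto the stand or the clip hard onto the rail, and leave the jar, carton and screwdriver alone.

Things in the scene. Friction and masses are not known exactly. Their poses are not given: they have to be found in the camera images.
- stand: Fixed wooden stand on a base board 110 x 620 x 12 mm. Origin: centre of its underside on the table; y along its length (the rail's sliding direction), x across, z up. Mid-length stands the ridge; from 40 to 310 mm on either side of it runs a low rest, 14 mm wide, top at 62 mm. At y = +-60 mm, pairs of upright pegs (9 mm diameter, tops at 88 mm) guide the rail with 6 mm play each side.
- ridge_top (a point): Centre of the flat top of the stand's ridge, 70 mm above the table (8 mm above the low rests); the ridge is 60 mm wide in the stand's x, 20 mm along its y.
- rail: Coat rail: closed dark grey steel tube with black end caps, 30 mm wide (x), 400 mm long (y), 20 mm high (z), 0.7 to 0.95 kg. Origin: underside, mid-length; y as the stand's. A heavy inner tube is stuck unseen inside: the balance point is up to 45 mm from mid-length, either way. It starts 30 to 150 mm short of the ridge, on the stand's -y side; slide the rail towards +y.
- rail_tail (a point): Centre of the rail's -y end face, 10 mm above its underside. This end starts down on the low rest (rail tilted about 1.6 degrees) and lifts when the rail tips. The rail lies level only with its balance point over the ridge's 20 mm flat; slid too far, its other end drops onto the other rest. Held in a gripper it does not tip freely: let go to see.
- rail_nose (a point): Centre of the rail's +y end face, 10 mm above its underside; it starts up in the air, beyond the ridge. Sliding the rail takes up to about 10 N. Near its balance it tips slowly, and let go from a tilt it may rock for a few seconds: hold it level to let go, then let it settle.
- clip: Loose aluminium hanger clip, 35 g, standing on the table on the stand's -x side: an upside-down U, 46 mm wide (x), 24 mm long (y), top plate 6 mm, legs 12 mm deep with 38 mm between, and an upright tab on top 14 mm (x) by 24 mm (y), from 18 to 54 mm above the origin. Origin: centre of its underside, between the leg ends. Seated on the rail its origin is 8 mm above the rail's underside.
- jar: Screw jar, 64 mm across, 80 mm high, on the table beyond the stand: leave alone. Origin: centre of its underside.
- carton: Cardboard carton 110 x 160 x 70 mm on the table: leave alone. Origin: centre of its underside.
- driver: Screwdriver about 200 mm long lying on the table: leave alone. Origin: centre of its underside.
Things that resemble listed ones, but are neither listed nor needed, are in the scene too. Of the things like the clip, leave any that is orange; of the rest the smaller one is meant.

How it is judged:
By the outcome, as a careful person would: the job done as asked, in the order asked, and still so for the second after the job is handed in, with the robot touching nothing.
It also fails if it takes over 72 s, if anything falls off the work surface, if the arm or the gripper's body presses on something with over 40 N, if the wrist force passes 120 N, or if a joint passes its speed limit or range.

ROBOT

A 6-joint arm with a two-finger parallel gripper is mounted at the origin on the work surface. World frame = base frame: x ahead of the robot, y to its left, z up, the work surface at z = 0. Lengths are in m, angles in degrees, forces in N, time in s.
With the tool pointing down it reaches from about 0.2 to 0.875 m from the base axis. Payload 3.4 kg.
Tool frame: the origin (TCP) lies midway between the tips of the shut fingers; the grasp point (between the pads) lies 19 mm behind it; z points along the fingers, y is the line along which they close (so a half turn about z gives the same grasp; the last joint's range is limited). The gripper opens to 94 mm and grips with 3 to 60 N. Pads are 16 mm wide; open, the fingers measure 119 mm over their backs; the gripper's body (75 mm by 177 mm) begins 78 mm behind the grasp point.
Start: joints at [61.249, 15.808, 86.224, -0, 77.962, -6.933], TCP at [0.214, 0.534, 0.205] pointing down, gripper open.
Joint ranges: [-165.64, 165.64], [-43.16, 119.46], [12.63, 154.43], [-67.54, 247.53], [6.08, 155.33], [-154.97, 154.97]. Speed limits (degrees/s): [147.25, 147.25, 180, 180, 180, 180].

INTERFACE

Orientations are given as a 3x3 rotation matrix whose columns are the frame's x, y, z axes.
In Python, from plant import bot, open_gripper, grasp, kin, eyes, outline_of gives the robot as it stands. Calls block until the motion is done:
- bot.move_ptp(position, orientation): joint-space move of the TCP to a pose.
- bot.move_l(position, rot=None, v=0.15): straight line of the TCP; rot=None keeps the orientation; v is the mean speed in m/s.
- bot.move_joints(angles): joint-space move.
- open_gripper() and grasp(newtons=None): open the fingers fully, or close them until they stop; newtons is the grip in N (None keeps the last).
- bot.pause(seconds).
- kin.ik(position, orientation): joint angles nearest the present ones, or None.
- bot.get_obs(): the state.
- eyes.snapshot(name): name is "side" or "top" or "wrist"; returns a dict with "image" (420x560x3 uint8, red, green, blue), "fx", "fy", "cx", "cy" (pixels), "k1" (the pictures are not rectified: a ray, as slopes to the right and down, at radius r is drawn at 1 + k1 r^2 times it, then the intrinsics apply), "cam_to_world" (4x4, takes a point from camera to world coordinates). Camera axes: x right, y down, z forward; pixel columns grow to the right and rows downward; lengths in m; the calibration is good to about 2 mm. A picture is of the moment at which its call begins. There is no depth.
A pose or a line that the arm cannot do raises bot.Unreachable and nothing moves.
- bot.finish_job(): hands the job in; it is judged then, once.
Trained networks look in a picture, given as the dict that the camera call returned (one of the last four; its "shot" number tells which), for a name from the list of things; names that differ only in an ending like _2 or _b are one class to them, and where a whole thing is asked for, a point or a joint stands for the part that bears it (a point fixed in the world has none). Each returns a list of dicts, best first, with "confidence" (0 to 1); they miss things now and then, are a little off and sometimes report something else, mostly with a low value. They report only what shows in the picture. A call takes as long as a camera call. They do not tell look-alikes from the thing itself.
- outline_of(picture, name): "region" (420x560 bool, what is visible of it) and "uv" ([column, row] in pixels, amid what is visible of it).
The state is a dict: "time": time; "joints": joint angles; "qd": joint speeds; "joint_torque": joint torques, N m; "tool_pos": TCP position; "eef_rot": TCP orientation; "ft_force": force on the tool from outside, world axes, zero at the start; "moment": the same for the moment, N m; "width": finger opening in m; "gripper_force": force on a finger pad.
Only numpy, scipy, OpenCV 4.12 (cv2) and the standard library are available. Lean on these libraries where they do the work, as an engineer would, in place of code of your own. Each camera call takes 0.05 s, during which the arm holds its last target. There are 200 camera calls.

## Working session

There is one attempt and no reset: what is moved stays moved. The work goes in short steps, each a Python script; the robot and the scene stay as the last script left them, time stands still between calls to the robot, and variables do not carry over. Pictures are saved under pics/ and viewed, at most 10 in all, crops included, and the job is handed in when it is done.

```bash
ls; mkdir -p pics; python3 - <<'E'
from plant import bot, eyes, outline_of
import cv2, numpy as np
ims=[]
for n in ("top","side"):
    p=eyes.snapshot(n); ims.append(p["image"])
    print(n,[round(p[k],3) for k in("fx","fy","cx","cy","k1")],np.round(p["cam_to_world"],3).tolist())
    for t in ("stand","rail","clip","ridge_top","rail_tail","rail_nose","jar","carton","driver"):
        try:
            for r in outline_of(p,t)[:4]: print(t,round(r["confidence"],2),np.round(r["uv"],1),r["region"].sum())
        except Exception as e: print(t,repr(e)[:80])
for n,i in zip(("top","side"),ims): cv2.imwrite(f"pics/{n}0.png",cv2.resize(i[:,:,::-1],(784,588)))
print(bot.get_obs()["time"])
E
```

```text
pics
top [506.369, 506.369, 279.919, 210.474, -0.172] [[-0.017, -0.99, 0.14, 0.397], [-1.0, 0.019, 0.008, -0.112], [-0.011, -0.14, -0.99, 1.403], [0.0, 0.0, 0.0, 1.0]]
stand 0.69 [221.7 225.9] 6980
rail 0.86 [249.3 216.6] 1901
rail 0.42 [251.9 259.4] 132
clip 0.76 [284.6 280.5] 316
clip 0.65 [222.1 270.5] 189
clip 0.47 [253.3 259.7] 144
rail_tail 0.6 [251.7 216.2] 1839
rail_nose 0.94 [255.5 217. ] 1929
jar 0.7 [292.4 156. ] 521
jar 0.67 [220.3 227.3] 6956
carton 0.62 [158. 144.] 2628
driver 0.93 [411.4 304.7] 431
side [446.297, 446.297, 290.188, 208.678, -0.075] [[-0.99, -0.092, 0.107, 0.45], [-0.141, 0.628, -0.765, 0.668], [0.003, -0.773, -0.635, 0.713], [0.0, 0.0, 0.0, 1.0]]
stand 0.76 [264.8 332.4] 11492
rail 0.85 [276.3 242.8] 2105
clip 0.85 [341.2 285.9] 365
clip 0.84 [325.  256.2] 260
clip 0.59 [356.2 229.4] 677
ridge_top 0.83 [264.  333.3] 10895
rail_tail 0.91 [276.8 247.6] 2030
rail_nose 0.84 [276.6 243.9] 2137
jar 0.86 [219.2 198.8] 923
carton 0.65 [134.3 339.2] 7324
driver 0.81 [386.5 157. ] 263
1.0
```

View pics/top0.png

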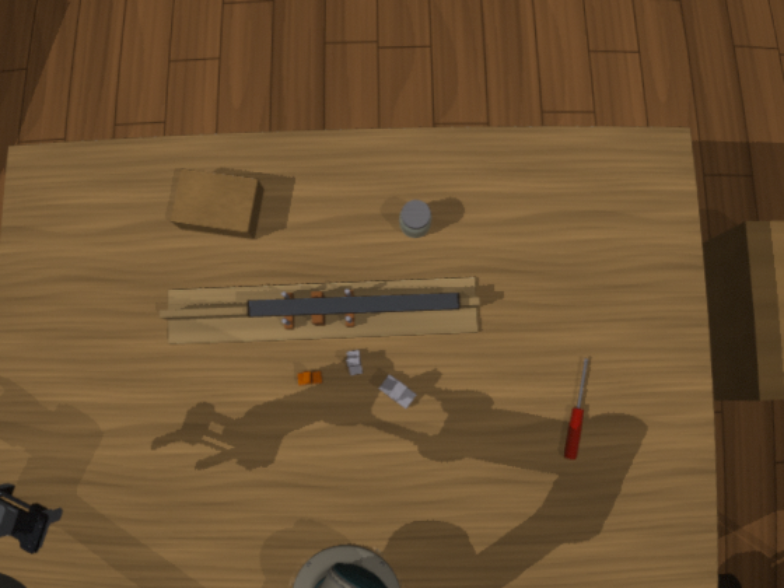

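View pics/side0.png

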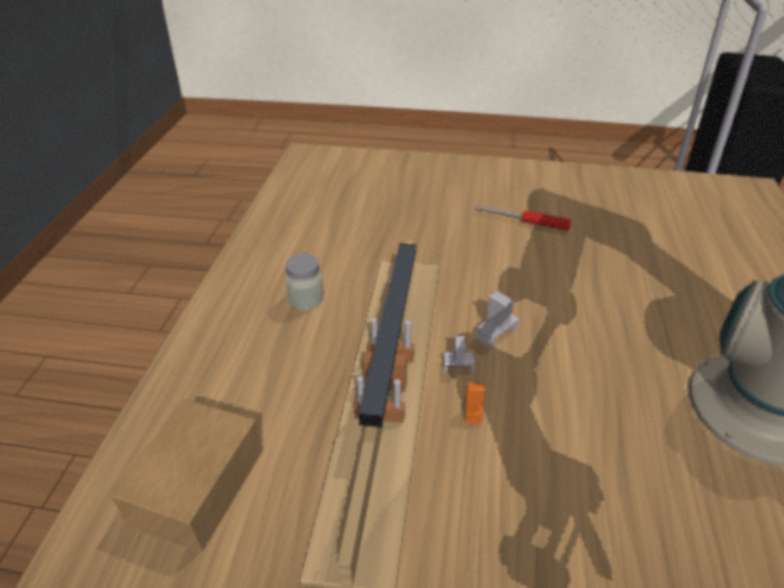

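The top view (784 px scale) shows the rail from (247,307) to (460,301), the ridge at (318,308) and the carton, jar and driver clear of them. The side view agrees. There are three clip-like things in the top view:
- **Orange, (310,377):** excluded by its colour.
- **Small grey, (354,362):** the smaller of the two greys, so this is the one meant.
- **Large grey, (397,391):** a decoy.

Next I fit models to the masks and check the clips in a crop.

```bash
cat > h.py <<'E'
import numpy as np, cv2
from scipy.optimize import minimize
from plant import bot, eyes, outline_of, open_gripper, grasp, kin
def project(p,P):
    T=np.linalg.inv(p["cam_to_world"]); c=np.atleast_2d(P)@T[:3,:3].T+T[:3,3]
    s=c[:,:2]/c[:,2:]; s=s*(1+p["k1"]*(s**2).sum(1,keepdims=True))
    return s*[p["fx"],p["fy"]]+[p["cx"],p["cy"]]
def ray(p,uv):
    d=(np.array(uv,float)-[p["cx"],p["cy"]])/[p["fx"],p["fy"]]; s=d.copy()
    for _ in range(20): s=d/(1+p["k1"]*(s@s))
    return p["cam_to_world"][:3,3], p["cam_to_world"][:3,:3]@np.r_[s,1]
def onplane(p,uv,z):
    o,d=ray(p,uv); return o+d*(z-o[2])/d[2]
def box(x,y,z):   # ranges -> corners, long y edges subdivided
    return np.array([[a,b,c] for a in x for b in np.linspace(*y,9) for c in z])
STAND=[box((-.055,.055),(-.31,.31),(0,.012)),box((-.007,.007),(-.31,-.04),(.012,.062)),box((-.007,.007),(.04,.31),(.012,.062)),
       box((-.03,.03),(-.01,.01),(.012,.07))]+[box((sx*.0255-.0045,sx*.0255+.0045),(sy*.06-.0045,sy*.06+.0045),(.012,.088)) for sx in(-1,1) for sy in(-1,1)]
RAIL=[box((-.015,.015),(-.2,.2),(0,.02))]
CLIP=[box((-.023,.023),(-.012,.012),(.012,.018)),box((-.023,-.019),(-.012,.012),(0,.012)),box((.019,.023),(-.012,.012),(0,.012)),box((-.007,.007),(-.012,.012),(.018,.054))]
def Rz(a): c,s=np.cos(a),np.sin(a); return np.array([[c,-s,0],[s,c,0],[0,0,1.]])
def Rx(a): c,s=np.cos(a),np.sin(a); return np.array([[1,0,0],[0,c,-s],[0,s,c]])
S=4
def draw(p,parts,R,t):
    m=np.zeros((420*S,560*S),np.uint8)
    for b in parts:
        uv=project(p,b@R.T+t); h=cv2.convexHull(((uv+.5)*S*16-8).astype(np.float32).round().astype(np.int32))
        cv2.fillConvexPoly(m,h,1,shift=4)
    return cv2.resize(m.astype(np.float32),(560,420),interpolation=cv2.INTER_AREA)
def fit(views,parts,pose,x0,step,extra=None):
    """views: (picture, mask); pose(x)->R,t ; IoU fit"""
    def cost(x):
        R,t=pose(x); c=0
        for i,(p,m) in enumerate(views):
            d=draw(p,parts,R,t)
            if extra is not None: d=np.maximum(d,extra[i])
            c+=1-np.minimum(d,m).sum()/np.maximum(d,m).sum()
        return c/len(views)
    x0=np.array(x0,float); sim=np.vstack([x0]+[x0+np.eye(len(x0))[i]*step[i] for i in range(len(x0))])
    r=minimize(cost,x0,method="Nelder-Mead",options=dict(initial_simplex=sim,xatol=1e-4,fatol=1e-5,maxiter=250))
    return r.x,r.fun
def best(p,n,i=0):
    L=outline_of(p,n); return L[i]["region"].astype(np.float32) if L else None
E
cat > m1.py <<'E'
from h import *
import pickle
tp,sd=eyes.snapshot("top"),eyes.snapshot("side")
V=[tp,sd]
print("mid guess",onplane(tp,[252,217],.085),onplane(tp,[222,222],.012),onplane(tp,[253,259.5],.02))
rm=[best(p,"rail") for p in V]; sm=[best(p,"stand") for p in V]
cl=[outline_of(p,"clip") for p in V]
pickle.dump((V,rm,sm,cl),open("m1.pkl","wb"))
g=onplane(tp,[252,217],.085)
rp=lambda x:(Rz(x[2])@Rx(np.radians(1.6)),np.array([x[0],x[1],.066]))
for vs in ([0],[1],[0,1]):
    x,f=fit([(V[i],rm[i]) for i in vs],RAIL,rp,[g[0],g[1],0],[.01,.02,.03]); print("rail",vs,np.round(x,4),round(f,3))
ext=[draw(p,RAIL,*rp(x)) for p in V]
g=onplane(tp,[227,222],.012)
for vs in ([0],[1],[0,1]):
    y,f=fit([(V[i],np.maximum(sm[i],rm[i])) for i in vs],STAND,lambda x:(Rz(x[2]),np.array([x[0],x[1],0])),[g[0],g[1],0],[.01,.02,.03],[ext[i] for i in vs]); print("stand",vs,np.round(y,4),round(f,3))
for p,n,L in zip(V,("top","side"),cl):
    for r in L: print(n,r["confidence"],r["uv"],onplane(p,r["uv"],.015).round(3))
a=tp["image"][240:310,200:310]; b=sd["image"][210:320,290:400]
o=[]
for p,c in ((tp,(200,235,110,75)),(sd,(230,200,170,120))):
    im=p["image"].copy()
    k=6 if p is tp else 4
    u,v,w,h=c; im=cv2.resize(im[v:v+h,u:u+w],None,fx=k,fy=k,interpolation=cv2.INTER_CUBIC)
    cv2.imwrite("pics/crop_%d.png"%len(o),im[:,:,::-1]); o.append(im)
h0=np.zeros((600,800,3),np.uint8); A=cv2.resize(o[0],(396,270)); B=cv2.resize(o[1],(400,282)); 
h0[:270,:396]=A; h0[:282,400:800]=B
w=np.vstack([cv2.resize(x,(0,0),fx=.01,fy=.01)[:1] for x in []]) if 0 else None
for j,p in enumerate(V):
    im=p["image"].copy()
    for parts,R,t,col in ((STAND,Rz(y[2]),np.array([y[0],y[1],0]),(0,255,0)),(RAIL,*rp(x),(255,0,0))):
        m=(draw(p,parts,R,t)>.5).astype(np.uint8); cv2.drawContours(im,cv2.findContours(m,0,2)[0],-1,col,1)
    h0[300:600,j*400:j*400+400]=cv2.resize(im,(400,300))
cv2.imwrite("pics/c1.png",h0[:,:,::-1])
E
python3 m1.py
```

```text
mid guess [ 0.56759291 -0.02737613  0.085     ] [0.56456353 0.06089573 0.012     ] [ 0.45901713 -0.0246943   0.02      ]
rail [0] [ 0.567  -0.0261  0.0236] 0.066
rail [1] [ 0.5688 -0.0295  0.0196] 0.045
rail [0, 1] [ 0.5682 -0.0286  0.0205] 0.076
stand [0] [0.5654 0.0441 0.0232] 0.029
stand [1] [0.567  0.0427 0.0204] 0.015
stand [0, 1] [0.5666 0.0439 0.0206] 0.025
top 0.69 [282.9, 279.9] [ 0.402 -0.105  0.015]
top 0.65 [221.0, 271.6] [0.427 0.064 0.015]
top 0.59 [252.5, 260.3] [ 0.457 -0.023  0.015]
side 0.83 [354.7, 229.7] [ 0.407 -0.119  0.015]
side 0.55 [341.0, 285.5] [0.429 0.056 0.015]
side 0.54 [135.2, 339.2] [0.795 0.241 0.015]
side 0.52 [324.8, 254.7] [ 0.469 -0.027  0.015]
```

View pics/c1.png

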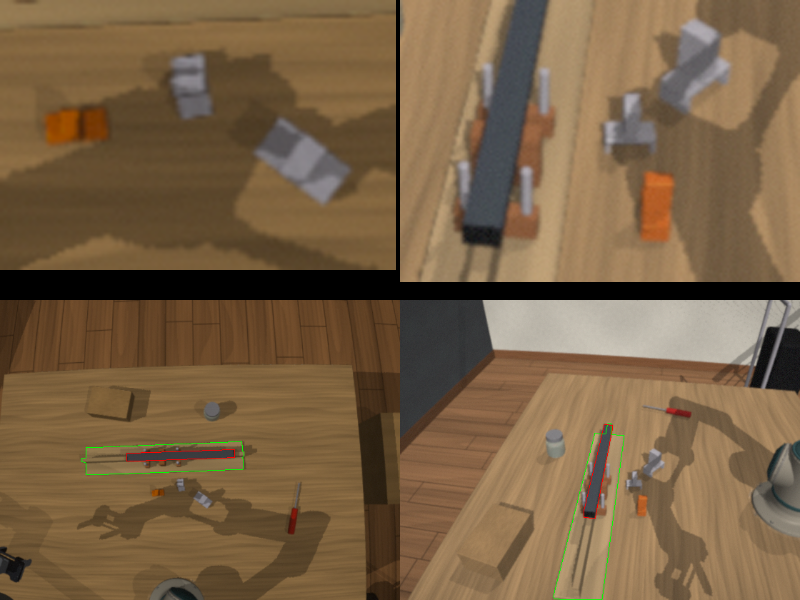

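The crop confirms the choice: the small grey clip is at about (190,85) in the crop, with its legs across world x. The larger grey one is at (300,160) and the orange one at (76,125). The stand and rail outlines fit to about 2 mm, with rail mid 72 mm short of the ridge. Next I grasp the rail near its tail, lift it slightly and weigh it.

```bash
cat >> h.py <<'E'
ST=np.array([.5666,.0439,0]); YAW=.0206; RS=Rz(YAW)
def tool(yaw):  # tool down, y along (cos yaw, sin yaw); the half turn nearest the present joints
    q=np.array(bot.get_obs()["joints"]); o=[]
    for s in(1,-1):
        y=s*np.array([np.cos(yaw),np.sin(yaw),0]); z=np.array([0,0,-1.]); R=np.c_[np.cross(y,z),y,z]
        k=kin.ik(np.array([.5,0,.25]),R)
        if k is not None: o.append((np.abs(np.array(k)-q).max(),R))
    return min(o,key=lambda a:a[0])[1]
def W(x,y,z): return ST+RS@np.array([x,y,z])
def ob(tag=""):
    o=bot.get_obs(); print(tag,"t%.2f"%o["time"],"p",np.round(o["tool_pos"],4),"F",np.round(o["ft_force"],2),"M",np.round(o["moment"],3),"w%.4f g%.1f"%(o["width"],o["gripper_force"])); return o
E
python3 - <<'E'
from h import *
import pickle
V,rm,sm,cl=pickle.load(open("m1.pkl","rb"))
mk=[cl[0][2]["region"].astype(np.float32),cl[1][3]["region"].astype(np.float32)]
for vs in([0],[1],[0,1]):
    x,f=fit([(V[i],mk[i]) for i in vs],CLIP,lambda x:(Rz(x[2]),np.array([x[0],x[1],0])),[.458,-.024,0],[.01,.01,.2]); print("clip",vs,x.round(4),round(f,3))
R=tool(YAW); ob()
rx=.0015
bot.move_ptp(W(rx,-.222,.13),R); ob("above")
bot.move_l(W(rx,-.222,.0545),v=.1); ob("down")
grasp(12); ob("grip"); 
for k in(1,2,3):
    bot.move_l(W(rx,-.222,.0545+.0015*k),v=.02); bot.pause(.2); ob("lift%d"%k)
E
```

```text
clip [0] [ 0.4612 -0.0226  0.1906] 0.233
clip [1] [ 0.4629 -0.023   0.1475] 0.069
clip [0, 1] [ 0.4628 -0.0228  0.1553] 0.158
 t1.40 p [0.2137 0.5338 0.2055] F [-0.26 -0.32 -0.83] M [-0.012 -0.004  0.013] w0.0940 g0.0
above t4.22 p [ 0.5729 -0.1771  0.1301] F [-0.11  1.09  0.02] M [-0.064  0.051 -0.012] w0.0944 g0.0
down t5.12 p [ 0.5732 -0.1782  0.055 ] F [-0.14 -0.61  0.18] M [-0.046  0.045 -0.025] w0.0943 g0.0
grip t6.12 p [ 0.5718 -0.1781  0.0544] F [-2.22 -0.39  0.28] M [-0.201  0.555  0.079] w0.0299 g12.0
lift1 t6.58 p [ 0.5724 -0.1781  0.0556] F [-1.61  0.19 -3.85] M [-0.29   0.301  0.276] w0.0298 g12.0
lift2 t7.03 p [ 0.5727 -0.1779  0.0575] F [-0.15 -0.06 -3.43] M [-0.238  0.214  0.146] w0.0299 g12.0
lift3 t7.47 p [ 0.5727 -0.1779  0.059 ] F [-0.98  0.26 -3.26] M [-0.153  0.181  0.144] w0.0301 g12.0
```

```bash
cat >> h.py <<'E'
def avg(tag,n=15,dt=.03):
    A=[]
    for _ in range(n): bot.pause(dt); o=bot.get_obs(); A.append(np.r_[o["ft_force"],o["moment"],o["tool_pos"],o["width"]])
    A=np.array(A); m=A.mean(0); print(tag,"t%.2f"%o["time"],"F",m[:3].round(2),"M",m[3:6].round(3),"sd",A[:,:6].std(0).round(2),"p",m[6:9].round(4),"w",m[9].round(4)); return m
E
python3 - <<'E'
from h import *
avg("s0")
bot.move_l(W(.0015,-.177,.0585),v=.06); avg("s45")
bot.move_l(W(.0015,-.177,.0570),v=.02); avg("s45 low")
E
```

```text
s0 t7.97 F [-0.81  0.36 -3.98] M [-0.099  0.159  0.146] sd [0.42 0.57 0.53 0.04 0.03 0.04] p [ 0.5727 -0.1779  0.059 ] w 0.0299
s45 t9.38 F [ 0.36  2.91 -2.18] M [ 0.451 -0.044 -0.058] sd [0.36 1.24 0.41 0.19 0.04 0.04] p [ 0.5715 -0.132   0.0583] w 0.0298
s45 low t10.12 F [-0.48  4.16 -1.88] M [0.74  0.127 0.061] sd [0.48 0.42 0.53 0.03 0.05 0.04] p [ 0.5715 -0.1329  0.0569] w 0.0299
```

```bash
python3 - <<'E'
from h import *
grasp(4); avg("s45 g4",25,.02)
grasp(12); bot.move_l(W(.0015,-.155,.0575),v=.06); grasp(4); avg("s67 g4",25,.02)
E
```

```text
s45 g4 t10.76 F [-0.5   3.55 -1.95] M [0.619 0.161 0.061] sd [0.48 0.56 0.45 0.02 0.02 0.03] p [ 0.5717 -0.1331  0.057 ] w 0.03
s67 g4 t12.12 F [ 0.61 -5.22 -0.75] M [-0.987 -0.066 -0.078] sd [0.49 0.6  0.47 0.04 0.03 0.02] p [ 0.5716 -0.1119  0.0576] w 0.03
```

```bash
python3 - <<'E'
from h import *
grasp(12); bot.move_l(W(.0015,-.133,.0585),v=.06); grasp(4); avg("s89 g4",25,.02)
bot.move_l(W(.0015,-.133,.0605),v=.02); avg("level",15,.02)
E
```

```text
s89 g4 t13.49 F [0.34 1.59 0.04] M [ 0.207  0.014 -0.023] sd [0.43 0.78 0.45 0.13 0.03 0.03] p [ 0.5706 -0.0884  0.0584] w 0.03
level t13.99 F [ 0.32  4.15 -0.17] M [ 0.727  0.052 -0.029] sd [0.4  0.75 0.43 0.07 0.03 0.03] p [ 0.5707 -0.0885  0.0605] w 0.0301
```

```bash
cat > look.py <<'E'
from h import *
def tail(sn):
    """fit rail y, tilt from both cameras"""
    V=[eyes.snapshot("top"),eyes.snapshot("side")]; m=[best(p,"rail") for p in V]; return V,m
def fitrail(V,m,x0):
    pose=lambda x:(RS@Rx(x[2]),W(x[0],x[1],.070)+0*RS[:,0])
    return fit([(V[1],m[1])],RAIL,pose,x0,[.004,.008,.02])
E
python3 - <<'E'
from look import *
grasp(12); bot.move_l(W(.0015,-.124,.0605),v=.06); grasp(4); avg("s98",10,.02)
V,m=tail(0)
open_gripper(); avg("base",15,.02)
V2,m2=tail(0); bot.pause(1); V3,m3=tail(0)
for v,k in((V,m),(V2,m2),(V3,m3)):
    if k[1] is not None: x,f=fitrail(v,k,[.0015,.026,0]); print(x.round(4),np.degrees(x[2]).round(2),round(f,3))
print(bot.get_obs()["time"])
d=[]
for v in(V,V2,V3): d.append(cv2.resize(v[1]["image"][150:330,200:400],(400,360),interpolation=cv2.INTER_CUBIC))
cv2.imwrite("pics/rel.png",np.hstack([d[0],d[2]])[:,:,::-1])
E
```

```text
s98 t14.89 F [ 0.13 -5.56  0.71] M [-1.031  0.046  0.019] sd [0.42 0.47 0.4  0.03 0.03 0.05] p [ 0.5714 -0.0821  0.0609] w 0.0299
base t16.42 F [ 0.26 -0.18  0.03] M [-0.075  0.051 -0.004] sd [0.44 0.35 0.52 0.03 0.03 0.04] p [ 0.5707 -0.0801  0.0605] w 0.094
[0.0031 0.0241 0.0056] 0.32 0.068
[0.0029 0.0238 0.0012] 0.07 0.07
17.8167
```

View pics/rel.png

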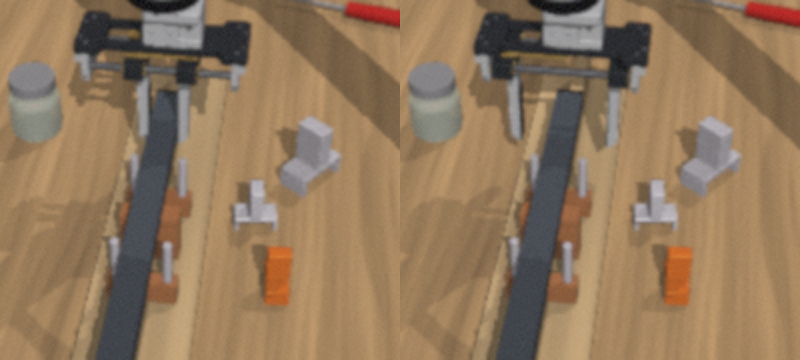

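The rail was released level: the right panel shows the fingers open on both sides and the fitted tilt is about 0.1–0.3°. The small clip is untouched at (657,205). I'll back off, recheck the rail, and look at the clip with the wrist camera.

```bash
python3 - <<'E'
from look import *
p0=bot.get_obs()["tool_pos"]
bot.move_l(np.array([p0[0],p0[1],.17]),v=.15)
R=tool(.155)
bot.move_ptp(np.array([.4628,-.0228,.19]),R); 
V,m=tail(0)
if m[1] is not None: x,f=fitrail(V,m,[.0015,.026,0]); print("rail",x.round(4),np.degrees(x[2]).round(2),round(f,3))
w=eyes.snapshot("wrist"); L=outline_of(w,"clip"); g=project(w,[.4628,-.0228,.03])[0]; print("expect",g)
for r in L: print(r["confidence"],r["uv"],r["region"].sum())
im=w["image"].copy()
if L:
    r=min(L,key=lambda r:np.hypot(*(np.array(r["uv"])-g)))
    pose=lambda x:(Rz(x[2]),np.array([x[0],x[1],0]))
    x,f=fit([(w,r["region"].astype(np.float32))],CLIP,pose,[.4628,-.0228,.155],[.005,.005,.1]); print("clip wrist",x.round(4),round(f,3))
    L2=outline_of(V[1],"clip"); g=project(V[1],[.4628,-.0228,.03])[0]; r2=min(L2,key=lambda r:np.hypot(*(np.array(r["uv"])-g)))
    y,f=fit([(V[1],r2["region"].astype(np.float32))],CLIP,pose,[.4628,-.0228,.155],[.005,.005,.1]); print("clip side",y.round(4),round(f,3))
    for q,c in((x,(0,255,0)),(y,(255,0,255))): cv2.drawContours(im,cv2.findContours((draw(w,CLIP,*pose(q))>.5).astype(np.uint8),0,2)[0],-1,c,1)
s=cv2.resize(V[1]["image"][150:360,200:400],(400,420),interpolation=cv2.INTER_CUBIC)
cv2.imwrite("pics/w1.png",np.hstack([cv2.resize(im,(400,300)),s[60:360]])[:,:,::-1])
ob()
E
```

```text
rail [0.0031 0.0227 0.0053] 0.3 0.047
expect [277.64373537 190.61845646]
0.94 [276.0, 191.0] 1083
0.84 [223.0, 252.0] 1983
0.77 [261.9, 103.1] 1135
clip wrist [ 0.4618 -0.0243  0.1589] 0.046
clip side [ 0.4628 -0.023   0.1495] 0.118
 t19.61 p [ 0.4634 -0.0232  0.1895] F [0.37 0.06 0.24] M [-0.016  0.018 -0.032] w0.0938 g0.0
```

View pics/w1.png

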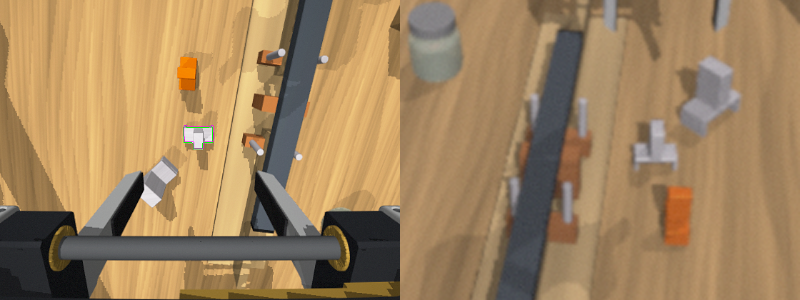

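The wrist picture shows the small clip at (199,137) with both fitted outlines on it, the large clip at (160,180) and the orange one at (188,72). The rail lies level and alone on the ridge. I'll pick the clip by its tab.

```bash
python3 - <<'E'
from look import *
import pickle
V,rm,sm,cl=pickle.load(open("m1.pkl","rb"))
x,f=fitrail(V,rm,[.0015,-.07,.02]); print("start tilt check",np.degrees(x[2]).round(2),x.round(4))
c=np.array([.4621,-.0238])
bot.move_l(np.array([*c,.026]),v=.12); ob("down")
grasp(5); ob("grip")
bot.move_l(np.array([*c,.17]),v=.15); ob("up")
R=tool(YAW); bot.move_l(W(-.06,0,.17),rot=R,v=.15); o=ob("beside")
V,m=tail(0)
x,f=fitrail(V,m,[.0015,.026,0]); print("rail side",x.round(4),np.degrees(x[2]).round(2),round(f,3))
for i in(0,1):
    if m[i] is not None:
        x,f=fit([(V[i],m[i])],RAIL,lambda x:(Rz(x[2]),W(x[0],x[1],.07)),[.0015,.024,YAW],[.004,.004,.02]); print("rail xyyaw",i,x.round(4),round(f,3))
L=outline_of(V[1],"clip"); e=o["tool_pos"]-[0,0,.025]; g=project(V[1],e+[0,0,.02])[0]
r=min(L,key=lambda r:np.hypot(*(np.array(r["uv"])-g))); print("clip",r["confidence"],r["uv"],"exp",g,r["region"].sum())
k=(draw(V[1],CLIP,RS,e)>.5)
im=V[1]["image"].copy(); cv2.drawContours(im,cv2.findContours(k.astype(np.uint8),0,2)[0],-1,(0,255,0),1)
u,v=g.astype(int); A=cv2.resize(V[1]["image"][v-60:v+60,u-80:u+80],(400,300),interpolation=2);B=cv2.resize(im[v-60:v+60,u-80:u+80],(400,300),interpolation=0)
cv2.imwrite("pics/hand.png",np.hstack([A,B])[:,:,::-1]); pickle.dump((V,m,L,o),open("m2.pkl","wb"))
E
```

```text
start tilt check 1.56 [ 0.0002 -0.0704  0.0273]
down t21.12 p [ 0.4627 -0.0239  0.0265] F [-0.44 -0.93  0.87] M [-0.077  0.035  0.035] w0.0942 g0.0
grip t22.32 p [ 0.4621 -0.0238  0.026 ] F [-0.38  0.08  0.41] M [-0.076  0.007  0.002] w0.0136 g5.0
up t23.43 p [ 0.4613 -0.0236  0.1692] F [-0.85  0.41 -0.96] M [-0.073  0.084 -0.019] w0.0141 g5.0
beside t24.12 p [0.5058 0.0424 0.1693] F [ 0.24 -1.55 -0.32] M [-0.083  0.064  0.063] w0.0140 g5.0
rail side [0.0028 0.023  0.0074] 0.42 0.08
rail xyyaw 0 [0.0017 0.0251 0.022 ] 0.547
rail xyyaw 1 [0.003  0.0223 0.021 ] 0.08
clip 0.57 [304.4, 222.9] exp [306.51605706 222.63528069] 338
```

View pics/hand.png

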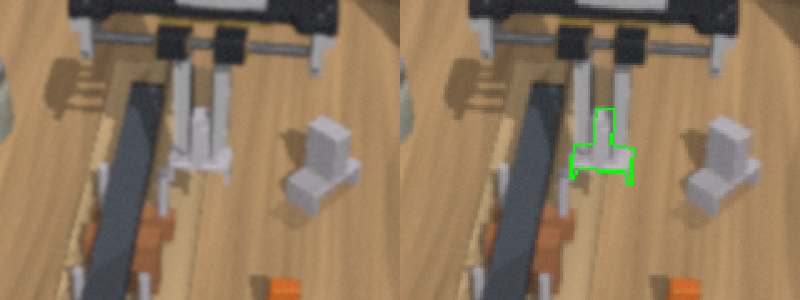

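The clip hangs straight in the fingers at about (200,150) in the crop, within 1 px of the model, and the rail is still level. I'll move over the ridge to just above the rail and check alignment.

```bash
python3 - <<'E'
from look import *
bot.move_l(W(.0015,-.001,.17),v=.12); bot.move_l(W(.0015,-.001,.122),v=.08); bot.pause(.3); o=ob("hover")
s=eyes.snapshot("side"); w=eyes.snapshot("wrist"); t=eyes.snapshot("top")
im=s["image"].copy(); e=o["tool_pos"]-[0,0,.026]
for parts,R,tt,c in((CLIP,RS,e,(0,255,0)),(RAIL,RS,W(.0015,.024,.07),(255,0,0)),(STAND[3:4],RS,ST,(0,0,255))):
    cv2.drawContours(im,cv2.findContours((draw(s,parts,R,tt)>.5).astype(np.uint8),0,2)[0],-1,c,1)
u,v=project(s,e)[0].astype(int); c=lambda i:cv2.resize(i[v-60:v+60,u-80:u+80],(400,300),interpolation=2)
cv2.imwrite("pics/hov.png",np.vstack([np.hstack([c(s["image"]),c(im)]),np.hstack([cv2.resize(w["image"],(400,300)),cv2.resize(w["image"][60:210,180:380],(400,300))])])[:,:,::-1])
E
```

```text
hover t26.08 p [0.5684 0.0429 0.1224] F [-0.4  -0.58 -0.52] M [-0.017  0.057 -0.01 ] w0.0140 g5.0
```

View pics/hov.png

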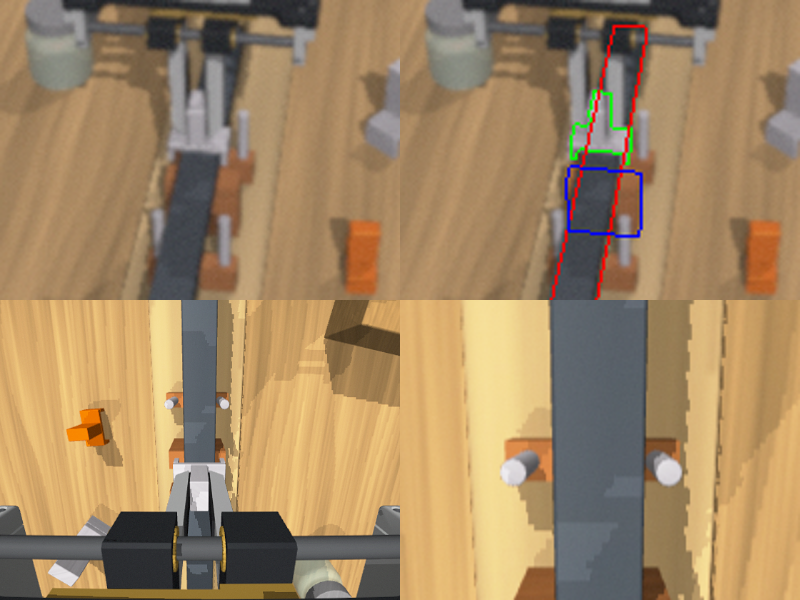

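In the side view the clip spans (168–230) over the rail (178–220), so it is centred across it. In the wrist view the +y peg tops are at about px (237,145) and (313.5,145), the ridge corner is at (242,195) and the clip's front edge is at row 228. I'll check y numerically against these.

```bash
python3 - <<'E'
from h import *
w=eyes.snapshot("wrist"); e=bot.get_obs()["tool_pos"]-[0,0,.026]
for n,P,z in(("pegL",W(-.0255,.06,.088),(237,145.5)),("pegR",W(.0255,.06,.088),(313.5,145.5)),("ridgeL",W(-.03,.01,.07),(242,195)),("ridgeR",W(.03,.01,.07),(312,195)),
  ("clipL",e+RS@[-.023,.012,.018],(243.6,228)),("clipR",e+RS@[.023,.012,.018],(315,228))):
    print(n,project(w,P)[0].round(1),"seen",z,"err mm",((onplane(w,z,P[2])-P)*1e3).round(1))
g=cv2.resize(w["image"][130:250,220:340],(600,600),interpolation=2); cv2.imwrite("pics/wz.png",g[:,:,::-1])
E
```

```text
pegL [236.9 144.3] seen (237, 145.5) err mm [ 0.  -0.8  0. ]
pegR [315.1 144.3] seen (313.5, 145.5) err mm [-1.  -0.8  0. ]
ridgeL [236.2 209.9] seen (242, 195) err mm [ 4.5 11.6  0. ]
ridgeR [316.4 209.9] seen (312, 195) err mm [-3.9 11.4  0. ]
clipL [241.1 228.8] seen (243.6, 228) err mm [1.6 0.5 0. ]
clipR [315.7 228.8] seen (315, 228) err mm [-0.5  0.5  0. ]
```

View pics/wz.png

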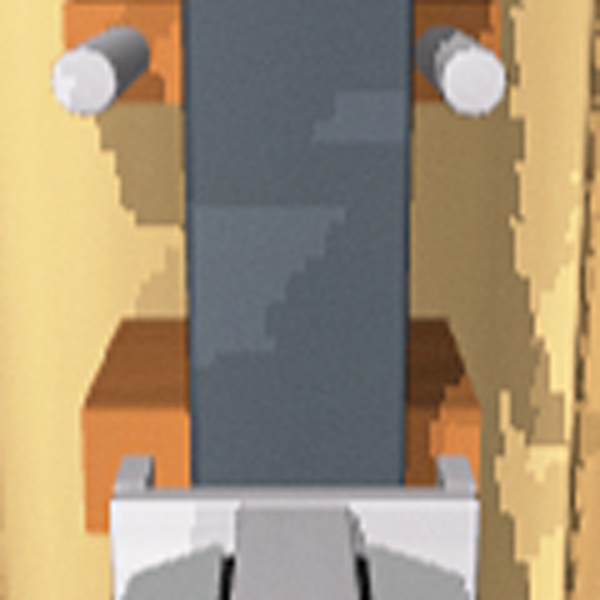

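The clip is centred on the rail (centres at 296 and 297 in the crop), and the ridge's top edge at row 211 puts the target y within about 1 mm. I'll lower the clip softly and release it.

```bash
python3 - <<'E'
from look import *
bot.move_l(W(.0015,-.001,.107),v=.05); bot.pause(.2); avg("a",8,.02)
bot.move_l(W(.0015,-.001,.1045),v=.01); bot.pause(.2); avg("b",10,.02)
open_gripper(); ob("open")
bot.move_l(W(.0015,-.001,.20),v=.1)
bot.move_ptp(W(-.25,.15,.30),tool(YAW)); bot.pause(2)
V,m=tail(0); ob("away")
if m[1] is not None: x,f=fitrail(V,m,[.0015,.024,0]); print("rail",x.round(4),np.degrees(x[2]).round(2),round(f,3))
c=lambda p,u,v,w,h:cv2.resize(p["image"][v:v+h,u:u+w],(400,400*h//w),interpolation=2)
cv2.imwrite("pics/fin.png",np.hstack([c(V[1],200,160,180,180),c(V[0],160,150,180,180)])[:,:,::-1])
E
```

```text
a t27.07 F [ 0.03  0.26 -0.2 ] M [-0.067  0.069  0.011] sd [0.3  0.56 0.42 0.03 0.03 0.02] p [0.5683 0.0429 0.1072] w 0.0141
b t27.83 F [ 0.15 -0.01 -0.18] M [-0.066  0.036 -0.003] sd [0.31 0.37 0.58 0.02 0.03 0.03] p [0.5681 0.0429 0.1045] w 0.014
open t29.11 p [0.5681 0.043  0.1045] F [ 0.36 -0.59  0.9 ] M [-0.095  0.058  0.012] w0.0939 g0.0
away t33.60 p [0.3136 0.1887 0.3   ] F [ 0.01 -0.38  0.08] M [-0.047  0.056  0.012] w0.0941 g0.0
rail [0.0031 0.0242 0.0045] 0.26 0.141
```

View pics/fin.png

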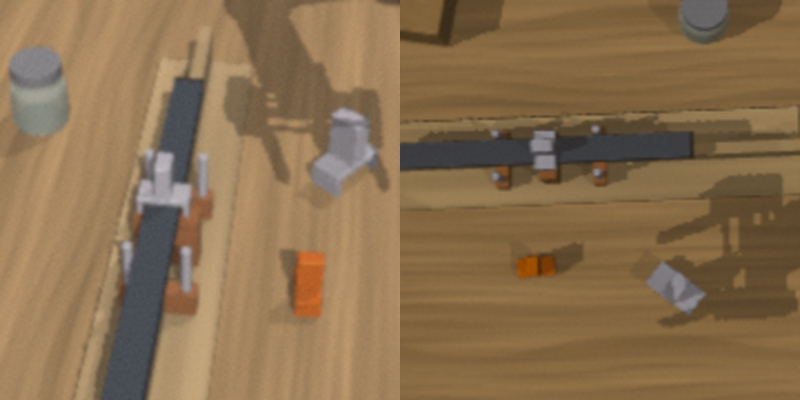

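The clip sits astride the rail above the ridge: (163,185) in the side crop and (544,150) in the top crop, between the peg pairs. The rail is still level at about 0.3°, within fit noise, and the robot is clear.

```bash
python3 -c "
from plant import bot
print(bot.finish_job(), bot.get_obs()['time'])"
```

```text
the job is handed in; nothing more can be done
the job is handed in; nothing more can be done
```

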